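Turn the lazy Susan to bring the honey to the mug

TASK

Turn the wooden lazy Susan by pushing its rim until the honey jar has come round to the white mug and stands squarely facing it, right at the point of the turntable nearest the mug; then leave the turntable at rest. Do not touch, lift or shift anything that stands on the turntable, and do not touch the mug or disturb the other things on the table.

Things in the scene. Friction and masses are not known exactly. Their poses are not given: they have to be found in the camera images.
- lazy_susan_top (a point): Centre of the upper face of the lazy Susan, a hardwood turntable on a vertical bearing: 324 mm across, board from 12 to 30 mm above the table (this point is 30 mm up). Its axes turn with the board; x points to the honey jar's place. The six things on it stand between its rim notches, centred about 75 mm from the centre, none reaching farther out than 118 mm or higher than 125 mm above the table.
- lazy_susan (a joint): Angle of the turntable in rad, 0 at the start, growing counter-clockwise seen from above; turns endlessly, light rubbing (about 0.1 N m) stops it soon after it is let go. Its rim has six equal finger notches, 30, 90, 150, 210, 270 and 330 degrees from the board's x axis: 24 mm deep (floor 138 mm from the centre), 40 mm wide at the floor, 48 mm at the rim, cut right through, side walls straight.
- foot: The round rubber and steel foot under the turntable, 200 mm across, 12 mm high, fixed to the table; origin on the turning axis at table height; its x axis points from the turning axis at the mug and does not turn.
- honey_jar_mid (a point): Centre, half-way up, of the honey jar: a glass jar with amber honey and a dark screw lid, 65 mm across, 86 mm high, loose on the turntable.
- mug_axis (a point): Centre, half-way up, of the round part of the white mug: plain white, 90 mm across, 96 mm high, handle on the side away from the turntable; it stands on the table 295 to 341 mm from the turning axis, to the left of the turntable as the robot sees it, in front of the steel bun warmer.
- salt_mid (a point): Centre, half-way up, of a glass shaker with a grey metal cap, 44 mm across, 90 mm high, loose on the turntable.
- pepper_mid (a point): Centre, half-way up, of the second shaker, 44 mm across, 90 mm high, loose on the turntable.
- sugar_caddy_mid (a point): Centre, half-way up, of the black open caddy of sugar packets, 52 x 66 mm, 71 mm high, loose on the turntable.
- jam_a_mid (a point): Centre, half-way up, of a small jam portion tub, 37 x 50 mm, 16 mm high, loose on the turntable.
- jam_b_mid (a point): Centre, half-way up, of the other jam portion tub, 37 x 50 mm, 16 mm high, loose on the turntable.
- honey_jar: The honey jar (see above); origin under its centre.
- salt: The first shaker; origin under its centre.
- pepper: The second shaker; origin under its centre.
- sugar_caddy: The sugar caddy; origin under its centre.
- jam_a: The first jam tub; origin under its centre.
- jam_b: The second jam tub; origin under its centre.
- mug: The white mug; origin under the centre of its outline, handle included (handle along its -y axis).
- glass: Empty drinking glass, 81 mm across, 93 mm high, at the left of the bun warmer by the apples; origin under its centre.
- bun_warmer: The steel bun warmer, a fixed box 341 (depth, with its handle) x 344 (width) x 226 mm high; origin under its centre, x axis to the back. It stands close to the turntable's left side, so the rim is free to a gripper only on the side towards the robot.
Mind the look-alikes: they are no part of the job. Leave any blue or red look-alike of the pepper alone. What is shaped like the honey_jar but blue is not meant.

How it is judged:
By the outcome, as a careful person would: the job done as asked, in the order asked, and still so for the second after the job is handed in, with the robot touching nothing.
It also fails if it takes over 72 s, if anything falls off the work surface, if the arm or the gripper's body presses on something with over 40 N, if the wrist force passes 120 N, or if a joint passes its speed limit or range.

ROBOT

A 7-joint arm with a two-finger parallel gripper is mounted at the origin on a cart in front of the work surface, level with it; the furniture and walls round the work are solid. World frame = base frame: x ahead of the robot, y to its left, z up, the work surface at z = 0. Lengths are in m, angles in rad, forces in N, time in s.
With the tool pointing down it reaches from about 0.4 to 0.85 m from the base axis. Payload 10.4 kg.
Tool frame: the origin (TCP) lies on the mounting face of the last link; the fingertips stand 173 mm ahead of it and the grasp point (between the pads) lies 155 mm ahead of it (manip.tip_extent is the distance from the TCP to the fingertips, in m); z points along the fingers, y is the line along which they close (so a half turn about z gives the same grasp; the last joint's range is limited). The gripper opens to 85 mm and grips with 20 to 120 N. Pads are 22 mm wide; open, the fingers measure 114 mm over their backs; the gripper's body (76 mm by 85 mm) begins 54 mm behind the grasp point. The pads swing forward as they close: fully open they stand 13 mm farther back than shut.
Start: joints at [-1.153, 0.332, -0.065, 1.46, 0.022, 1.35, -0.088], TCP at [0.267, 0.565, 0.405] pointing down, gripper open.
Joint ranges: [-2.6, 2.6], [-0.5, 2.12], [-1.47, 1.34], [0.16, 2.42], [-1.27, 4.41], [0.06, 2.06], [-2.6, 2.6]. Speed limits (rad/s): [2.22, 2.22, 2.79, 2.79, 3.14, 3.14, 3.14].

INTERFACE

Orientations are given as a unit quaternion [x, y, z, w].
In Python, from workcell import manip gives the robot as it stands.
- The arm moves only by the tool move_arm, never from a script. Its argument "plan" is one flat list of numbers, 7 for each row, row after row: the turn, a rotation vector about the tool's x, y, z in rad, then the shift along the tool's x, y, z in m, then the finger opening in m, from 0 to 0.0854. In form: [ax, ay, az, dx, dy, dz, gripper, ax, ay, az, dx, dy, dz, gripper, ...]. A call has 1 to 12 rows; each row is the pose to reach, as a shift and turn from the pose commanded when the call began, along the tool's axes at that moment; what a row does not reach only later rows make up. A row lasts 1/8 s, in which the tool goes at most 62.5 mm and 10.7 degrees, less where a joint would pass 70% of its speed; a pose out of reach is approached as far as the arm can. A call with a gripper value outside its range is refused whole. The fingers move at their own pace and stop on an object; "squeeze" is the grip in N (left out, the last holds). Time passes only in rows, so rows that repeat a pose let the fingers close. It gives the time, the measured TCP pose, the force, the opening and the grip force at its end, in the units of the state.
- manip.get_obs(): the state, without advancing time (a new reading comes with each control period).
- manip.camera(name): name is "scene" or "top" or "wrist"; returns a dict with "color" (480x640x3 uint8, red, green, blue), "fx", "fy", "cx", "cy" (pixels), "cam_to_world" (4x4, takes a point from camera to world coordinates); the wrist camera has in their place "mount" (4x4, takes a point from camera to tool coordinates, whose origin is the TCP and whose axes are the flange's). Camera axes: x right, y down, z forward; pixel columns grow to the right and rows downward; lengths in m; the calibration is good to about 2 mm. A picture is of the moment at which its call begins: read the wrist's pose just before it. There is no depth.
- manip.hand_in(): hands the job in; it is judged then, once.
Trained networks look in a picture, given as the dict that the camera call returned (one of the last four; its "shot" number tells which), for a name from the list of things; names that differ only in an ending like _2 or _b are one class to them, and where a whole thing is asked for, a point or a joint stands for the part that bears it (a point fixed in the world has none). Each returns a list of dicts, best first, with "conf" (0 to 1); they miss things now and then, are a little off and sometimes report something else, mostly with a low value. They report only what shows in the picture. A call takes as long as a camera call. They do not tell look-alikes from the thing itself.
- manip.look_for(picture, label): "position" ([x, y, z] in m, in the coordinates of the camera as it stood for that picture, good to about 4 mm: the middle of the surface that is visible of it).
- manip.silhouettes(picture, label): "pixels" (480x640 bool, what is visible of it).
- manip.tip_of(picture, label): "position" ([x, y, z] in m, in the coordinates of the camera as it stood for that picture, good to about 4 mm: a listed point, or the origin of a listed thing).
The state is a dict: "clock": time; "joint_pos": joint angles; "joint_velocities": joint speeds; "tau": joint torques, N m; "position": TCP position; "ee_rot": TCP orientation; "ft_force": force on the tool from outside, world axes, zero at the start; "torque": the same for the moment, N m; "grip_width": opening from 0.0 (shut) to 1.0 (fully open); "grasp_force": force on a finger pad.
Only numpy, scipy, OpenCV 4.12 (cv2) and the standard library are available. Lean on these libraries where they do the work, as an engineer would, in place of code of your own. Each camera call takes 0.05 s, during which the arm holds its last target. There are 200 camera calls.

## Working session

There is one attempt and no reset: what is moved stays moved. The work goes in short steps, Python scripts to look and compute and a tool call to move; the robot and the scene stay as the last step left them, time stands still between calls to the robot, and variables do not carry over. Pictures are saved under pics/ and viewed, at most 13 in all, crops included, and the job is handed in when it is done.

Besides the shell and the picture viewer there is one more tool, called after "Request:" in YAML: its name, and indented under it one key for each argument. move_arm: Moves the arm, as the interface text tells. Its arguments: {"type":"object","properties":{"plan":{"type":"array","items":{"type":"number"}},"squeeze":{"type":"number"}},"required":["plan"]}

```bash
mkdir -p pics
cat > h.py <<'E'
import numpy as np, cv2
from workcell import manip
from scipy.spatial.transform import Rotation as R
def world(c,p):
    if "cam_to_world" in c: T=c["cam_to_world"]
    else:
        o=c["obs"]; B=np.eye(4); B[:3,:3]=R.from_quat(o["ee_rot"]).as_matrix(); B[:3,3]=o["position"]; T=B@c["mount"]
    return (np.array(T)@np.r_[p,1])[:3]
def cam(n):
    o=manip.get_obs(); c=manip.camera(n); c["obs"]=o; return c
def save(c,f): cv2.imwrite(f,c["color"][:,:,::-1])
def proj(c,P):
    q=(np.linalg.inv(c["cam_to_world"])@np.r_[P,1])[:3]; return [c["fx"]*q[0]/q[2]+c["cx"],c["fy"]*q[1]/q[2]+c["cy"]]
E
python3 - <<'E'
from h import *
for n in("top","scene"):
    c=cam(n); save(c,f"pics/{n}0.png")
    for l in("lazy_susan_top","foot","honey_jar_mid","mug_axis","salt_mid","pepper_mid","sugar_caddy_mid","jam_a_mid","bun_warmer","glass"):
        print(n,l,[(np.round(world(c,d["position"]),3).tolist(),round(d["conf"],2),np.round(proj(c,world(c,d["position"]))).tolist()) for d in manip.tip_of(c,l)[:3]])
o=manip.get_obs();print(o["clock"],R.from_quat(o["ee_rot"]).as_matrix().round(3),o["position"],o["ft_force"])
E
```

```text
top lazy_susan_top [([0.551, -0.422, 0.029], 0.85, [389.0, 204.0])]
top foot []
top honey_jar_mid [([0.241, -0.37, 0.043], 0.7, [375.0, 301.0]), ([0.555, -0.499, 0.069], 0.66, [415.0, 200.0]), ([0.551, -0.423, 0.027], 0.54, [389.0, 204.0])]
top mug_axis [([0.449, -0.131, 0.049], 0.78, [298.0, 235.0])]
top salt_mid [([0.608, -0.383, 0.079], 0.61, [378.0, 183.0]), ([0.548, -0.345, 0.071], 0.48, [366.0, 202.0]), ([0.553, -0.349, 0.027], 0.19, [366.0, 204.0])]
top pepper_mid [([0.519, -0.679, 0.045], 0.75, [471.0, 213.0]), ([0.608, -0.38, 0.077], 0.71, [377.0, 183.0]), ([0.48, -0.463, 0.029], 0.52, [403.0, 226.0])]
top sugar_caddy_mid [([0.55, -0.346, 0.068], 0.58, [366.0, 201.0])]
top jam_a_mid [([0.484, -0.389, 0.035], 0.69, [379.0, 224.0])]
top bun_warmer []
top glass [([0.552, -0.347, 0.069], 0.64, [367.0, 201.0])]
scene lazy_susan_top [([0.548, -0.422, 0.029], 0.79, [407.0, 283.0]), ([0.484, -0.46, 0.077], 0.28, [404.0, 284.0])]
scene foot []
scene honey_jar_mid [([0.547, -0.5, 0.075], 0.97, [432.0, 281.0]), ([0.24, -0.368, 0.042], 0.94, [305.0, 322.0]), ([0.483, -0.388, 0.038], 0.38, [381.0, 285.0])]
scene mug_axis [([0.447, -0.122, 0.053], 0.82, [304.0, 247.0])]
scene salt_mid []
scene pepper_mid [([0.482, -0.458, 0.08], 0.73, [402.0, 283.0]), ([0.515, -0.68, 0.043], 0.62, [488.0, 332.0]), ([0.276, -0.453, 0.043], 0.56, [341.0, 333.0])]
scene sugar_caddy_mid [([0.548, -0.344, 0.064], 0.61, [385.0, 260.0])]
scene jam_a_mid [([0.482, -0.389, 0.039], 0.69, [381.0, 285.0])]
scene bun_warmer []
scene glass [([0.604, 0.257, -0.0], 0.87, [270.0, 205.0])]
1.1 [[-0.904  0.427  0.   ]
 [ 0.427  0.904  0.   ]
 [ 0.     0.    -1.   ]] [0.26664595 0.56526371 0.40473825] [-0.65189899  0.06492802  1.20239609]
```

View pics/top0.png

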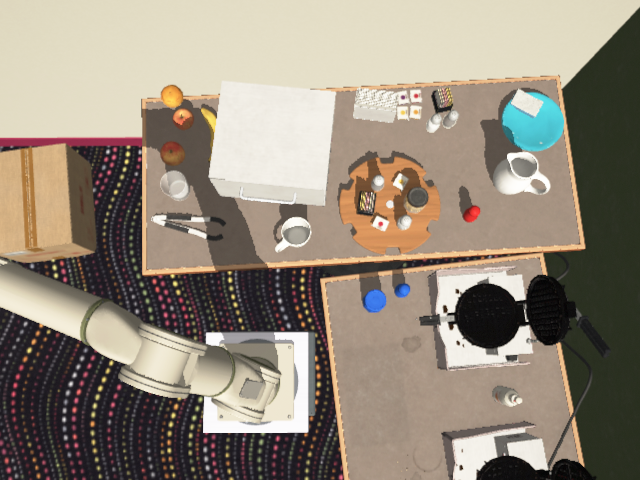

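View pics/scene0.png

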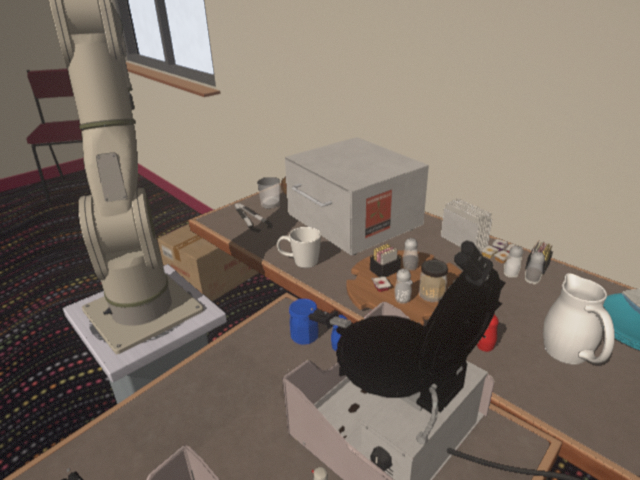

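Candidates: the real honey jar, with amber honey and a dark lid, is on the board at top px (417,198). The blue look-alike is on the other counter at (375,301). The mug is at (298,235) and the board centre at (389,204). The jar has to go from about -89° to 109°, so I'll turn about 162° clockwise in two pushes.

```bash
cat >> h.py <<'E'
from scipy.spatial.transform import Slerp
C=np.array([0.5495,-0.422])
def pose(th,r=0.153,z=0.012,tilt=18,ext=0.173):
    """TCP pose with tip at polar place about turntable, hand tilted outward, y along CCW tangent"""
    th=np.radians(th); t=np.radians(tilt)
    ro=np.array([np.cos(th),np.sin(th),0]); y=np.array([-np.sin(th),np.cos(th),0])
    zt=-(np.sin(t)*ro+np.cos(t)*np.array([0,0,1])); x=np.cross(y,zt)
    M=np.c_[x,y,zt]; p=np.r_[C+r*ro[:2],z]-ext*zt
    return p,R.from_matrix(M)
def down(p,az):
    a=np.radians(az); y=np.array([np.cos(a),np.sin(a),0]); z=np.array([0,0,-1.]); return np.array(p),R.from_matrix(np.c_[np.cross(y,z),y,z])
def emit(rows,grip=0.0):
    o=manip.get_obs(); p0=o["position"]; r0=R.from_quat(o["ee_rot"]); out=[]
    for p,r in rows:
        out+=np.round(np.r_[(r0.inv()*r).as_rotvec(),r0.inv().apply(p-p0)],3).tolist()+[grip]
    print(round(o["clock"],2),p0.round(3),"F",np.round(o["ft_force"],1)); print(str(out).replace(" ",""))
E
python3 - <<'E'
from h import *
c=cam("top"); v=c["color"][140:270,270:450]; save({"color":cv2.resize(v,None,fx=4,fy=4,interpolation=cv2.INTER_CUBIC)},"pics/crop1.png")
emit([down(a,b) for a,b in [((.30,.52,.44),60),((.33,.47,.45),53),((.36,.42,.45),45),((.39,.37,.45),38),((.42,.32,.45),30),((.43,.26,.45),22),((.44,.20,.45),14),((.45,.14,.45),7),((.45,.08,.45),0),((.45,.02,.45),-6),((.45,-.04,.45),-12),((.45,-.1,.45),-18)]])
E
```

```text
1.15 [0.267 0.565 0.405] F [-0.1 -0.2  0.1]
[0.0,-0.0,0.083,-0.049,-0.027,-0.035,0.0,0.0,-0.0,0.205,-0.098,-0.059,-0.045,0.0,0.0,-0.0,0.345,-0.146,-0.092,-0.045,0.0,0.0,-0.0,0.467,-0.195,-0.124,-0.045,0.0,0.0,-0.0,0.606,-0.243,-0.156,-0.045,0.0,0.0,-0.0,0.746,-0.278,-0.206,-0.045,0.0,0.0,-0.0,0.886,-0.313,-0.256,-0.045,0.0,0.0,-0.0,1.008,-0.347,-0.306,-0.045,0.0,0.0,-0.0,1.13,-0.373,-0.361,-0.045,0.0,0.0,-0.0,1.235,-0.398,-0.415,-0.045,0.0,0.0,-0.0,1.339,-0.424,-0.469,-0.045,0.0,0.0,-0.0,1.444,-0.45,-0.523,-0.045,0.0]
```

View pics/crop1.png

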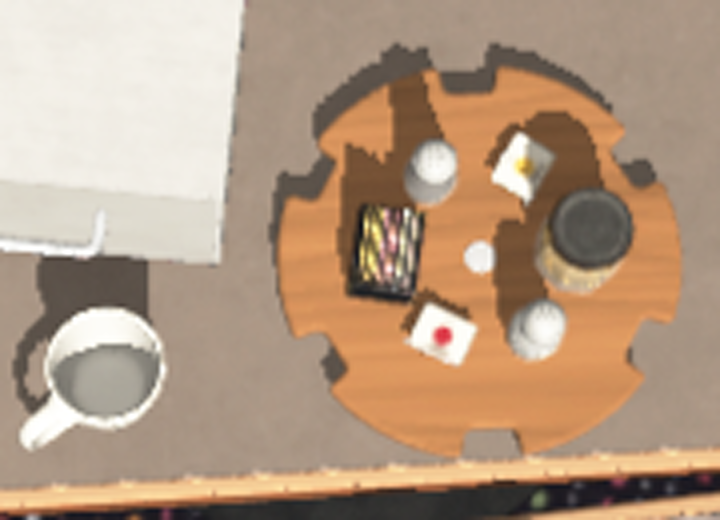

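The crop shows the amber jar with its dark lid at crop (585,240). There are notches at crop bottom (490,445), lower right (645,345) and lower left (330,365), as expected.

Request:
move_arm:
  plan: [0,0,0.083,-0.049,-0.027,-0.035,0,0,0,0.205,-0.098,-0.059,-0.045,0,0,0,0.345,-0.146,-0.092,-0.045,0,0,0,0.467,-0.195,-0.124,-0.045,0,0,0,0.606,-0.243,-0.156,-0.045,0,0,0,0.746,-0.278,-0.206,-0.045,0,0,0,0.886,-0.313,-0.256,-0.045,0,0,0,1.008,-0.347,-0.306,-0.045,0,0,0,1.13,-0.373,-0.361,-0.045,0,0,0,1.235,-0.398,-0.415,-0.045,0,0,0,1.339,-0.424,-0.469,-0.045,0,0,0,1.444,-0.45,-0.523,-0.045,0]

```text
clock: 2.65
position: [0.45, -0.1018, 0.45]
ee_rot: [0.81, 0.587, 0.001, 0.0]
ft_force: [1.1, 0.4, 0.0]
grip_width: -0.0
grasp_force: 0.0
```

Run:
```python
from h import *
o=manip.get_obs()
p1,r1=pose(240,r=0.18,z=0.18)
s=Slerp([0,1],R.concatenate([R.from_quat(o["ee_rot"]),r1]))
P=[o["position"],np.array([.45,-.25,.45]),p1]; print(p1)
pts=[P[0]+(P[1]-P[0])*k for k in (.33,.67,1)]+[P[1]+(P[2]-P[1])*k/7 for k in range(1,8)]
n=len(pts); emit([(q,s((i+1)/n)) for i,q in enumerate(pts)]+[(p1,r1)]*2)
```

```text
[ 0.43277003 -0.62418224  0.34453278]
2.65 [ 0.45  -0.102  0.45 ] F [1.1 0.4 0. ]
[-0.003,0.031,0.02,-0.046,0.015,-0.0,0.0,-0.006,0.062,0.041,-0.094,0.031,-0.0,0.0,-0.009,0.094,0.061,-0.141,0.046,-0.0,0.0,-0.013,0.125,0.082,-0.192,0.061,0.015,0.0,-0.016,0.156,0.102,-0.244,0.075,0.03,0.0,-0.019,0.187,0.123,-0.296,0.089,0.045,0.0,-0.022,0.218,0.143,-0.347,0.104,0.06,0.0,-0.025,0.25,0.164,-0.399,0.118,0.075,0.0,-0.028,0.281,0.184,-0.45,0.132,0.09,0.0,-0.032,0.312,0.205,-0.502,0.147,0.105,0.0,-0.032,0.312,0.205,-0.502,0.147,0.105,0.0,-0.032,0.312,0.205,-0.502,0.147,0.105,0.0]
```

Request:
move_arm:
  plan: [-0.003,0.031,0.02,-0.046,0.015,0,0,-0.006,0.062,0.041,-0.094,0.031,0,0,-0.009,0.094,0.061,-0.141,0.046,0,0,-0.013,0.125,0.082,-0.192,0.061,0.015,0,-0.016,0.156,0.102,-0.244,0.075,0.03,0,-0.019,0.187,0.123,-0.296,0.089,0.045,0,-0.022,0.218,0.143,-0.347,0.104,0.06,0,-0.025,0.25,0.164,-0.399,0.118,0.075,0,-0.028,0.281,0.184,-0.45,0.132,0.09,0,-0.032,0.312,0.205,-0.502,0.147,0.105,0,-0.032,0.312,0.205,-0.502,0.147,0.105,0,-0.032,0.312,0.205,-0.502,0.147,0.105,0]

```text
clock: 4.15
position: [0.4354, -0.6225, 0.3445]
ee_rot: [0.855, 0.495, 0.135, -0.078]
ft_force: [0.5, -0.3, -0.1]
grip_width: 0.001
grasp_force: 0.0
```

```bash
cat >> h.py <<'E'
def bird(c,S=2.0,half=0.2,z=0.03):
    """rectify wrist/top picture to the plane z: col=(half-y')*S px/mm, row=(half-x')..., centred on C"""
    if "cam_to_world" in c: T=np.array(c["cam_to_world"])
    else:
        o=c["obs"]; B=np.eye(4); B[:3,:3]=R.from_quat(o["ee_rot"]).as_matrix(); B[:3,3]=o["position"]; T=B@c["mount"]
    K=np.array([[c["fx"],0,c["cx"]],[0,c["fy"],c["cy"]],[0,0,1]]); W=np.linalg.inv(T)
    n=int(2*half*1000*S); s=1/(1000*S)
    # (col,row)->world (x=C0+half-row*s, y=C1+half-col*s)
    A=np.array([[0,-s,C[0]+half],[-s,0,C[1]+half],[0,0,z],[0,0,1]])
    H=K@W[:3]@A
    return cv2.warpPerspective(c["color"],np.linalg.inv(H),(n,n))
E
python3 - <<'E'
from h import *
c=cam("wrist"); save(c,"pics/w1.png")
for l in("lazy_susan_top","honey_jar_mid","mug_axis"):
    print(l,[(np.round(world(c,d["position"]),3).tolist(),round(d["conf"],2)) for d in manip.tip_of(c,l)[:3]])
b=bird(c,1.4); save({"color":b},"pics/b1.png"); print(c["obs"]["position"],c["obs"]["clock"])
E
```

```text
lazy_susan_top [([0.55, -0.426, 0.029], 0.8)]
honey_jar_mid []
mug_axis []
[ 0.43539075 -0.6225288   0.3444894 ] 4.15
```

View pics/b1.png

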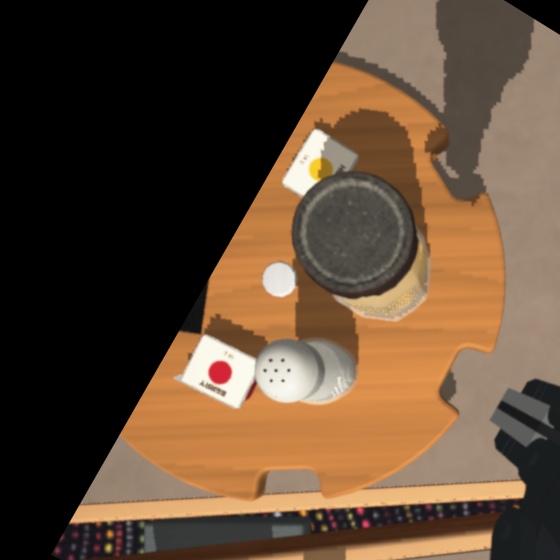

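The rectified view puts the hub at (279,279), as predicted, with notch mouths centred at 182.4° and 242.6°. That puts the board's x axis at about 272.5°.

Run:
```python
from h import *
emit([pose(242.6,.165,z) for z in(.14,.10,.07)]+[pose(242.6,.154,z) for z in(.05,.035,.025,.017,.015,.015)]+[pose(t,.154,.015) for t in(241,239.5,238)])
```

```text
4.35 [ 0.436 -0.621  0.346] F [-0.2 -0.3  0.2]
[0.014,0.001,-0.038,-0.003,0.008,0.043,0.0,0.014,0.001,-0.038,-0.015,0.008,0.081,0.0,0.014,0.001,-0.038,-0.024,0.008,0.11,0.0,0.014,0.001,-0.038,-0.02,0.008,0.132,0.0,0.014,0.001,-0.038,-0.024,0.008,0.146,0.0,0.014,0.001,-0.038,-0.028,0.007,0.156,0.0,0.014,0.001,-0.038,-0.03,0.007,0.163,0.0,0.014,0.001,-0.038,-0.031,0.007,0.165,0.0,0.014,0.001,-0.038,-0.031,0.007,0.165,0.0,0.005,0.001,-0.011,-0.031,0.002,0.165,0.0,-0.003,0.001,0.014,-0.031,-0.004,0.165,0.0,-0.011,0.001,0.039,-0.031,-0.009,0.165,0.0]
```

Request:
move_arm:
  plan: [0.014,0.001,-0.038,-0.003,0.008,0.043,0,0.014,0.001,-0.038,-0.015,0.008,0.081,0,0.014,0.001,-0.038,-0.024,0.008,0.11,0,0.014,0.001,-0.038,-0.02,0.008,0.132,0,0.014,0.001,-0.038,-0.024,0.008,0.146,0]

```text
clock: 4.97
position: [0.455, -0.6058, 0.1985]
ee_rot: [0.844, 0.513, 0.134, -0.082]
ft_force: [0.3, 0.5, 0.2]
grip_width: -0.002
grasp_force: 0.0
```

Run:
```python
from h import *
c=cam("wrist"); save(c,"pics/w2.png")
o=c["obs"];z=R.from_quat(o["ee_rot"]).apply([0,0,1]);t=o["position"]+.173*z;d=t[:2]-C
print("tip",t.round(4),"th",np.degrees(np.arctan2(d[1],d[0]))%360,"r",np.hypot(*d))
emit([pose(242.6,.154,z) for z in(.025,.017,.015,.015)]+[pose(t,.154,.015) for t in(241,239.5,238,236,233,229,224.5,220)])
```

```text
tip [ 0.4795 -0.5582  0.034 ] th 242.8024701217442 r 0.1531111421130772
5.03 [ 0.454 -0.606  0.196] F [-0.6  0.3 -1.2]
[-0.002,-0.001,-0.001,-0.002,-0.0,0.006,0.0,-0.002,-0.001,-0.001,-0.005,-0.0,0.014,0.0,-0.002,-0.001,-0.001,-0.006,-0.0,0.016,0.0,-0.002,-0.001,-0.001,-0.006,-0.0,0.016,0.0,-0.011,-0.001,0.025,-0.006,-0.006,0.016,0.0,-0.019,-0.001,0.05,-0.005,-0.011,0.016,0.0,-0.027,-0.001,0.075,-0.005,-0.017,0.016,0.0,-0.038,-0.001,0.108,-0.004,-0.024,0.016,0.0,-0.054,-0.001,0.158,-0.003,-0.035,0.017,0.0,-0.076,-0.001,0.225,-0.0,-0.049,0.018,0.0,-0.1,-0.001,0.299,0.004,-0.065,0.019,0.0,-0.125,-0.001,0.374,0.009,-0.08,0.021,0.0]
```

View pics/w2.png

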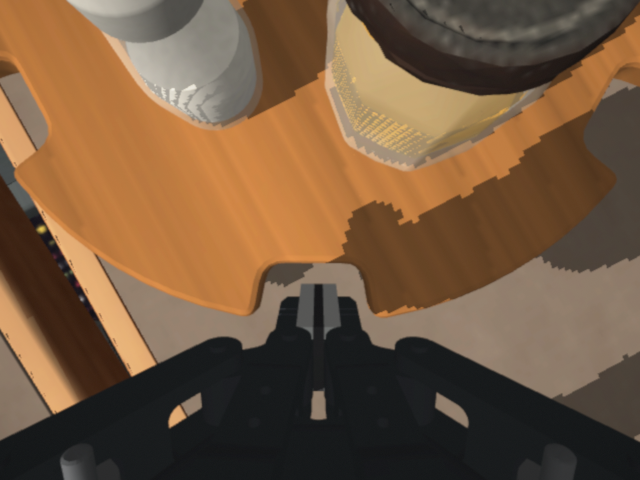

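The shut fingertips at px (318,295) are centred over the notch mouth, which spans columns 250–372. Going in and starting the push.

Request:
move_arm:
  plan: [-0.002,-0.001,-0.001,-0.002,0,0.006,0,-0.002,-0.001,-0.001,-0.005,0,0.014,0,-0.002,-0.001,-0.001,-0.006,0,0.016,0,-0.002,-0.001,-0.001,-0.006,0,0.016,0,-0.011,-0.001,0.025,-0.006,-0.006,0.016,0,-0.019,-0.001,0.05,-0.005,-0.011,0.016,0,-0.027,-0.001,0.075,-0.005,-0.017,0.016,0,-0.038,-0.001,0.108,-0.004,-0.024,0.016,0,-0.054,-0.001,0.158,-0.003,-0.035,0.017,0,-0.076,-0.001,0.225,0,-0.049,0.018,0,-0.1,-0.001,0.299,0.004,-0.065,0.019,0,-0.125,-0.001,0.374,0.009,-0.08,0.021,0]

```text
clock: 6.52
position: [0.3884, -0.5566, 0.1815]
ee_rot: [0.929, 0.335, 0.147, -0.052]
ft_force: [0.7, -0.1, 0.7]
grip_width: -0.001
grasp_force: 0.3
```

```bash
cat >> h.py <<'E'
def tip():
    o=manip.get_obs();z=R.from_quat(o["ee_rot"]).apply([0,0,1]);t=o["position"]+.173*z;d=t[:2]-C
    print("tip",t.round(4),"th",round(np.degrees(np.arctan2(d[1],d[0]))%360,1),"r",round(np.hypot(*d),4),"F",np.round(o["ft_force"],1))
E
python3 - <<'E'
from h import *
tip(); emit([pose(t,.154,.015) for t in(216,212,208,203.5,199,194.5,190,185.5,181,177,173,169)])
E
```

```text
tip [ 0.4296 -0.5228  0.017 ] th 220.1 r 0.1566 F [ 0.7 -0.1  0.7]
6.53 [ 0.388 -0.557  0.182] F [ 0.7 -0.1  0.7]
[-0.018,0.001,0.061,0.002,-0.014,0.003,0.0,-0.039,0.001,0.128,0.004,-0.028,0.003,0.0,-0.061,0.001,0.194,0.006,-0.043,0.004,0.0,-0.085,0.001,0.269,0.01,-0.059,0.005,0.0,-0.109,0.001,0.343,0.014,-0.074,0.007,0.0,-0.134,0.0,0.418,0.021,-0.089,0.009,0.0,-0.158,0.0,0.493,0.028,-0.103,0.011,0.0,-0.182,0.0,0.568,0.036,-0.117,0.013,0.0,-0.206,0.0,0.642,0.045,-0.13,0.016,0.0,-0.228,0.0,0.709,0.054,-0.141,0.019,0.0,-0.249,0.0,0.775,0.064,-0.152,0.022,0.0,-0.271,-0.0,0.841,0.074,-0.161,0.026,0.0]
```

Request:
move_arm:
  plan: [-0.018,0.001,0.061,0.002,-0.014,0.003,0,-0.039,0.001,0.128,0.004,-0.028,0.003,0,-0.061,0.001,0.194,0.006,-0.043,0.004,0,-0.085,0.001,0.269,0.01,-0.059,0.005,0,-0.109,0.001,0.343,0.014,-0.074,0.007,0,-0.134,0,0.418,0.021,-0.089,0.009,0,-0.158,0,0.493,0.028,-0.103,0.011,0,-0.182,0,0.568,0.036,-0.117,0.013,0,-0.206,0,0.642,0.045,-0.13,0.016,0,-0.228,0,0.709,0.054,-0.141,0.019,0,-0.249,0,0.775,0.064,-0.152,0.022,0,-0.271,0,0.841,0.074,-0.161,0.026,0]

```text
clock: 8.02
position: [0.3455, -0.3826, 0.1792]
ee_rot: [0.983, -0.094, 0.156, 0.015]
ft_force: [-0.2, -0.2, 0.0]
grip_width: 0.002
grasp_force: 0.4
```

Run:
```python
from h import *
c=cam("wrist"); save({"color":bird(c,1.4)},"pics/b2.png")
tip(); emit([pose(t,.154,.015) for t in(166,163,160.5,159,158)]+[pose(160,.156,.02)]+[pose(161,.157,z) for z in (.05,.09,.13,.17)])
```

```text
tip [ 0.3986 -0.3908  0.0141] th 168.3 r 0.1541 F [ 0.3  1.3 -1.4]
8.07 [ 0.346 -0.381  0.179] F [ 0.3  1.3 -1.4]
[-0.018,0.0,0.048,0.001,-0.009,-0.001,0.0,-0.034,0.0,0.098,0.001,-0.02,-0.0,0.0,-0.048,0.0,0.139,0.002,-0.029,-0.0,0.0,-0.056,0.001,0.164,0.003,-0.035,0.0,0.0,-0.061,0.001,0.181,0.004,-0.038,0.0,0.0,-0.051,0.0,0.148,0.002,-0.031,-0.005,0.0,-0.045,0.0,0.131,0.01,-0.028,-0.034,0.0,-0.045,0.0,0.131,0.023,-0.028,-0.072,0.0,-0.045,0.0,0.131,0.035,-0.028,-0.11,0.0,-0.045,0.0,0.131,0.047,-0.028,-0.149,0.0]
```

View pics/b2.png

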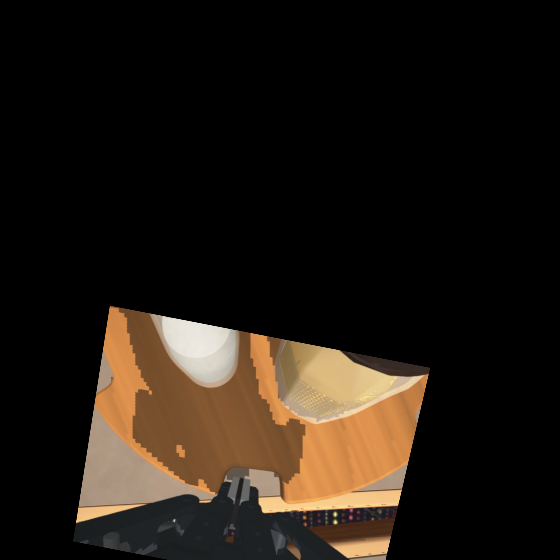

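The push works: the fingers at (238,485) bear on the notch's left wall and nothing on the board has moved. Finishing the stroke and lifting out.

Request:
move_arm:
  plan: [-0.018,0,0.048,0.001,-0.009,-0.001,0,-0.034,0,0.098,0.001,-0.02,0,0,-0.048,0,0.139,0.002,-0.029,0,0,-0.056,0.001,0.164,0.003,-0.035,0,0,-0.061,0.001,0.181,0.004,-0.038,0,0,-0.051,0,0.148,0.002,-0.031,-0.005,0,-0.045,0,0.131,0.01,-0.028,-0.034,0,-0.045,0,0.131,0.023,-0.028,-0.072,0,-0.045,0,0.131,0.035,-0.028,-0.11,0,-0.045,0,0.131,0.047,-0.028,-0.149,0]

```text
clock: 9.32
position: [0.3515, -0.3519, 0.317]
ee_rot: [0.976, -0.157, 0.15, 0.02]
ft_force: [-0.5, 1.2, -1.7]
grip_width: 0.003
grasp_force: 0.0
```

Run:
```python
from h import *
tip()
emit([pose(t,.17,.19) for t in(168,175,182,189,196,203,210,216,222,222,222)])
```

```text
tip [ 0.401  -0.3668  0.152 ] th 159.6 r 0.1585 F [-0.5  1.2 -1.7]
9.32 [ 0.351 -0.352  0.317] F [-0.5  1.2 -1.7]
[0.025,0.01,-0.105,-0.0,0.029,-0.04,0.0,0.062,0.01,-0.222,0.004,0.055,-0.038,0.0,0.1,0.009,-0.338,0.012,0.082,-0.036,0.0,0.137,0.009,-0.454,0.022,0.107,-0.033,0.0,0.174,0.008,-0.571,0.036,0.13,-0.029,0.0,0.211,0.008,-0.687,0.051,0.152,-0.024,0.0,0.248,0.007,-0.803,0.07,0.171,-0.019,0.0,0.28,0.006,-0.903,0.087,0.186,-0.014,0.0,0.312,0.006,-1.003,0.106,0.198,-0.008,0.0,0.312,0.006,-1.003,0.106,0.198,-0.008,0.0,0.312,0.006,-1.003,0.106,0.198,-0.008,0.0]
```

Request:
move_arm:
  plan: [0.025,0.01,-0.105,0,0.029,-0.04,0,0.062,0.01,-0.222,0.004,0.055,-0.038,0,0.1,0.009,-0.338,0.012,0.082,-0.036,0,0.137,0.009,-0.454,0.022,0.107,-0.033,0,0.174,0.008,-0.571,0.036,0.13,-0.029,0,0.211,0.008,-0.687,0.051,0.152,-0.024,0,0.248,0.007,-0.803,0.07,0.171,-0.019,0,0.28,0.006,-0.903,0.087,0.186,-0.014,0,0.312,0.006,-1.003,0.106,0.198,-0.008,0,0.312,0.006,-1.003,0.106,0.198,-0.008,0]

```text
clock: 10.58
position: [0.384, -0.5716, 0.3527]
ee_rot: [0.922, 0.354, 0.146, -0.057]
ft_force: [-0.1, -0.7, -1.2]
grip_width: -0.001
grasp_force: 0.0
```

Run:
```python
from h import *
c=cam("wrist"); save({"color":bird(c,1.4)},"pics/b3.png")
tip()
for l in("lazy_susan_top","honey_jar_mid","mug_axis"):
    print(l,[(np.round(world(c,d["position"]),3).tolist(),round(d["conf"],2)) for d in manip.tip_of(c,l)[:3]])
```

```text
tip [ 0.4231 -0.5353  0.1885] th 221.9 r 0.1698 F [-0.6  0.1 -0.1]
lazy_susan_top [([0.553, -0.425, 0.031], 0.8), ([0.499, -0.361, 0.032], 0.62)]
honey_jar_mid [([0.501, -0.363, 0.029], 0.65), ([0.532, -0.492, 0.031], 0.65), ([0.475, -0.438, 0.027], 0.26)]
mug_axis []
```

View pics/b3.png

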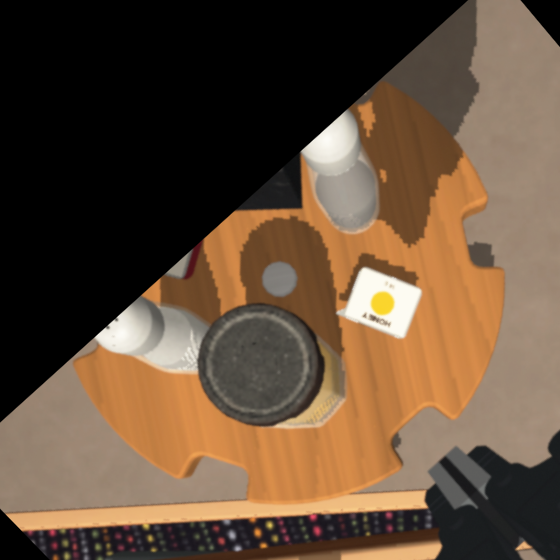

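The jar now stands at board angle about 192.6° and the next notch is centred at 222.5°. That leaves about 83.5°, so the notch must go to about 139°.

Run:
```python
from h import *
emit([pose(222.7,.165,z) for z in(.15,.11,.075)]+[pose(222.7,.154,z) for z in(.05,.03,.018,.015)]+[pose(t,.154,.015) for t in(221,219.5,218,215,211)])
```

```text
10.78 [ 0.383 -0.57   0.354] F [-1.   1.  -0.6]
[0.004,-0.001,-0.013,-0.008,0.004,0.039,0.0,0.004,-0.001,-0.013,-0.02,0.004,0.077,0.0,0.004,-0.001,-0.013,-0.031,0.004,0.11,0.0,0.004,-0.001,-0.013,-0.028,0.004,0.137,0.0,0.004,-0.001,-0.013,-0.035,0.004,0.156,0.0,0.004,-0.001,-0.013,-0.038,0.004,0.168,0.0,0.004,-0.001,-0.013,-0.039,0.004,0.171,0.0,-0.005,-0.001,0.015,-0.039,-0.003,0.171,0.0,-0.013,-0.001,0.04,-0.039,-0.008,0.171,0.0,-0.021,-0.001,0.065,-0.039,-0.013,0.171,0.0,-0.038,-0.001,0.115,-0.038,-0.024,0.171,0.0,-0.059,-0.001,0.181,-0.036,-0.039,0.172,0.0]
```

Request:
move_arm:
  plan: [0.004,-0.001,-0.013,-0.008,0.004,0.039,0,0.004,-0.001,-0.013,-0.02,0.004,0.077,0,0.004,-0.001,-0.013,-0.031,0.004,0.11,0,0.004,-0.001,-0.013,-0.028,0.004,0.137,0,0.004,-0.001,-0.013,-0.035,0.004,0.156,0,0.004,-0.001,-0.013,-0.038,0.004,0.168,0,0.004,-0.001,-0.013,-0.039,0.004,0.171,0,-0.005,-0.001,0.015,-0.039,-0.003,0.171,0,-0.013,-0.001,0.04,-0.039,-0.008,0.171,0,-0.021,-0.001,0.065,-0.039,-0.013,0.171,0,-0.038,-0.001,0.115,-0.038,-0.024,0.171,0,-0.059,-0.001,0.181,-0.036,-0.039,0.172,0]

```text
clock: 12.28
position: [0.3716, -0.5289, 0.1795]
ee_rot: [0.952, 0.264, 0.151, -0.041]
ft_force: [0.0, -1.1, 0.9]
grip_width: 0.004
grasp_force: 0.3
```

Run:
```python
from h import *
tip(); emit([pose(t,.154,.015) for t in(207,203,198.5,194,189.5,185,180.5,176,171.5,167,163,159)])
```

```text
tip [ 0.4175 -0.5016  0.015 ] th 211.1 r 0.1541 F [ 0.  -1.1  0.9]
12.28 [ 0.372 -0.529  0.18 ] F [ 0.  -1.1  0.9]
[-0.02,-0.0,0.066,0.001,-0.014,0.0,0.0,-0.042,-0.0,0.132,0.002,-0.029,0.001,0.0,-0.066,-0.0,0.207,0.005,-0.045,0.001,0.0,-0.09,-0.0,0.282,0.009,-0.061,0.003,0.0,-0.114,-0.0,0.356,0.014,-0.076,0.004,0.0,-0.139,-0.0,0.431,0.02,-0.091,0.006,0.0,-0.163,-0.001,0.506,0.027,-0.105,0.009,0.0,-0.187,-0.001,0.58,0.036,-0.119,0.011,0.0,-0.212,-0.001,0.655,0.045,-0.132,0.014,0.0,-0.236,-0.001,0.73,0.055,-0.144,0.018,0.0,-0.258,-0.001,0.796,0.065,-0.154,0.021,0.0,-0.279,-0.001,0.863,0.076,-0.164,0.024,0.0]
```

Request:
move_arm:
  plan: [-0.02,0,0.066,0.001,-0.014,0,0,-0.042,0,0.132,0.002,-0.029,0.001,0,-0.066,0,0.207,0.005,-0.045,0.001,0,-0.09,0,0.282,0.009,-0.061,0.003,0,-0.114,0,0.356,0.014,-0.076,0.004,0,-0.139,0,0.431,0.02,-0.091,0.006,0,-0.163,-0.001,0.506,0.027,-0.105,0.009,0,-0.187,-0.001,0.58,0.036,-0.119,0.011,0,-0.212,-0.001,0.655,0.045,-0.132,0.014,0,-0.236,-0.001,0.73,0.055,-0.144,0.018,0,-0.258,-0.001,0.796,0.065,-0.154,0.021,0,-0.279,-0.001,0.863,0.076,-0.164,0.024,0]

```text
clock: 13.78
position: [0.355, -0.347, 0.1799]
ee_rot: [0.971, -0.181, 0.154, 0.028]
ft_force: [-0.3, -0.9, -0.4]
grip_width: 0.0
grasp_force: 0.4
```

Run:
```python
from h import *
tip(); emit([pose(t,.154,.015) for t in(155.5,152,149,146,143.5,141.5,140,139,138.5,138,138)])
```

```text
tip [ 0.4049 -0.3659  0.0153] th 158.8 r 0.1551 F [-0.3 -0.9 -0.4]
13.78 [ 0.355 -0.347  0.18 ] F [-0.3 -0.9 -0.4]
[-0.02,0.0,0.057,0.001,-0.012,0.001,0.0,-0.039,0.0,0.115,0.002,-0.025,0.001,0.0,-0.055,0.001,0.165,0.004,-0.036,0.002,0.0,-0.071,0.001,0.214,0.006,-0.046,0.002,0.0,-0.085,0.001,0.256,0.008,-0.055,0.003,0.0,-0.095,0.001,0.289,0.01,-0.062,0.004,0.0,-0.104,0.001,0.314,0.012,-0.067,0.004,0.0,-0.109,0.001,0.331,0.013,-0.071,0.005,0.0,-0.112,0.001,0.339,0.013,-0.072,0.005,0.0,-0.114,0.001,0.347,0.014,-0.074,0.005,0.0,-0.114,0.001,0.347,0.014,-0.074,0.005,0.0]
```

Request:
move_arm:
  plan: [-0.02,0,0.057,0.001,-0.012,0.001,0,-0.039,0,0.115,0.002,-0.025,0.001,0,-0.055,0.001,0.165,0.004,-0.036,0.002,0,-0.071,0.001,0.214,0.006,-0.046,0.002,0,-0.085,0.001,0.256,0.008,-0.055,0.003,0,-0.095,0.001,0.289,0.01,-0.062,0.004,0,-0.104,0.001,0.314,0.012,-0.067,0.004,0,-0.109,0.001,0.331,0.013,-0.071,0.005,0,-0.112,0.001,0.339,0.013,-0.072,0.005,0,-0.114,0.001,0.347,0.014,-0.074,0.005,0,-0.114,0.001,0.347,0.014,-0.074,0.005,0]

```text
clock: 15.15
position: [0.3955, -0.2836, 0.1793]
ee_rot: [0.923, -0.352, 0.146, 0.056]
ft_force: [0.2, 0.4, 0.8]
grip_width: -0.002
grasp_force: 0.0
```

Run:
```python
from h import *
tip()
for n in("top","wrist","scene"):
    c=cam(n)
    for l in("lazy_susan_top","honey_jar_mid","mug_axis"):
        print(n,l,[(np.round(world(c,d["position"]),3).tolist(),round(d["conf"],2)) for d in manip.tip_of(c,l)[:3]])
    if n=="top": save({"color":cv2.resize(bird(c,1.4,.32),(800,800))[100:700]},"pics/t4.png")
    if n=="wrist": save({"color":bird(c,1.4)},"pics/b4.png")
emit([pose(139.5,.156,.018)]+[pose(140.5,.157,.03)]+[pose(140.5,.158,z) for z in (.06,.10,.14,.19)])
```

```text
tip [ 0.4352 -0.3192  0.0147] th 138.0 r 0.1537 F [0.2 0.4 0.8]
top lazy_susan_top [([0.554, -0.422, 0.03], 0.89)]
top honey_jar_mid [([0.24, -0.366, 0.044], 0.95), ([0.526, -0.355, 0.072], 0.66)]
top mug_axis [([0.452, -0.128, 0.046], 0.88)]
wrist lazy_susan_top []
wrist honey_jar_mid []
wrist mug_axis [([0.473, -0.417, 0.038], 0.49)]
scene lazy_susan_top [([0.549, -0.422, 0.029], 0.81)]
scene honey_jar_mid [([0.442, -0.11, 0.002], 0.67), ([0.518, -0.351, 0.076], 0.6), ([0.242, -0.367, 0.04], 0.58)]
scene mug_axis [([0.45, -0.122, 0.047], 0.74)]
15.75 [ 0.395 -0.284  0.179] F [ 0.1 -0.4  0.4]
[0.008,0.0,-0.021,-0.001,0.005,-0.004,0.0,0.013,0.0,-0.037,0.002,0.009,-0.016,0.0,0.013,0.0,-0.037,0.01,0.009,-0.044,0.0,0.013,0.0,-0.037,0.022,0.009,-0.082,0.0,0.013,0.0,-0.037,0.035,0.009,-0.12,0.0,0.013,0.0,-0.037,0.05,0.009,-0.168,0.0]
```

View pics/t4.png

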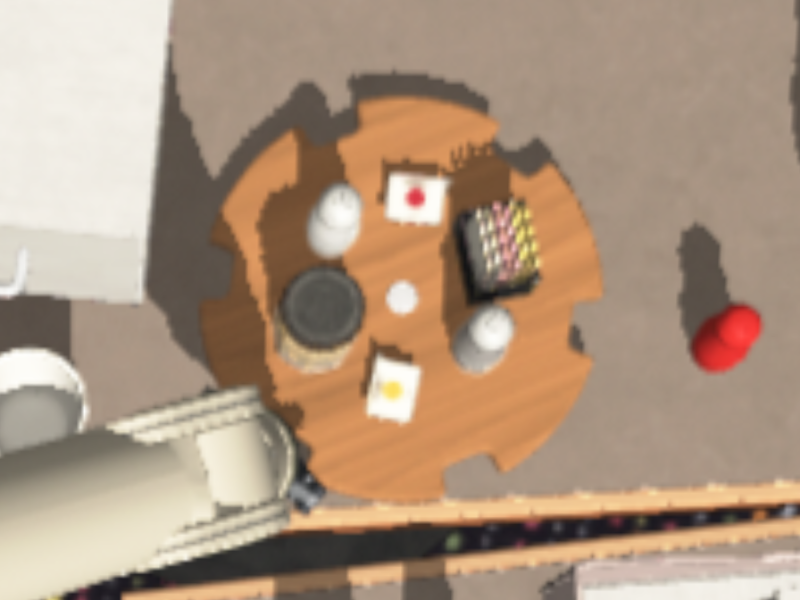

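The jar's board axis is now at about 111.9°, read from notches at t4 (472,483) and (597,327). The mug direction is about 108.9°, so I'll push roughly 3° more slowly, then retreat and check.

Run:
```python
from h import *
emit([pose(t,.154,.015) for t in(137.2,136.4,135.8,135.3,135.1,135.1)]+[pose(137,.156,.018)]+[pose(138,.157,.03)]+[pose(138,.158,z) for z in (.06,.11,.16,.21)])
```

```text
15.75 [ 0.395 -0.284  0.179] F [ 0.1 -0.4  0.4]
[-0.005,0.0,0.017,-0.0,-0.003,-0.0,0.0,-0.009,0.0,0.031,-0.0,-0.006,-0.0,0.0,-0.012,0.0,0.041,-0.0,-0.008,-0.0,0.0,-0.015,0.0,0.049,0.0,-0.01,-0.0,0.0,-0.016,0.0,0.052,0.0,-0.011,-0.0,0.0,-0.016,0.0,0.052,0.0,-0.011,-0.0,0.0,-0.006,0.0,0.021,-0.001,-0.004,-0.004,0.0,-0.001,0.0,0.004,0.002,-0.0,-0.016,0.0,-0.001,0.0,0.004,0.01,-0.0,-0.044,0.0,-0.001,0.0,0.004,0.025,-0.0,-0.092,0.0,-0.001,0.0,0.004,0.041,-0.0,-0.14,0.0,-0.001,0.0,0.004,0.056,-0.0,-0.187,0.0]
```

Request:
move_arm:
  plan: [-0.005,0,0.017,0,-0.003,0,0,-0.009,0,0.031,0,-0.006,0,0,-0.012,0,0.041,0,-0.008,0,0,-0.015,0,0.049,0,-0.01,0,0,-0.016,0,0.052,0,-0.011,0,0,-0.016,0,0.052,0,-0.011,0,0,-0.006,0,0.021,-0.001,-0.004,-0.004,0,-0.001,0,0.004,0.002,0,-0.016,0,-0.001,0,0.004,0.01,0,-0.044,0,-0.001,0,0.004,0.025,0,-0.092,0,-0.001,0,0.004,0.041,0,-0.14,0,-0.001,0,0.004,0.056,0,-0.187,0]

```text
clock: 17.25
position: [0.3922, -0.2621, 0.2936]
ee_rot: [0.932, -0.34, 0.121, 0.036]
ft_force: [-0.2, 1.8, 0.2]
grip_width: -0.001
grasp_force: 0.0
```

Run:
```python
from h import *
tip()
# lift and swing back a bit to see mug and board: tool down, over front
emit([down((.37,-.27,.40),-128),down((.36,-.29,.45),-125),down((.36,-.31,.5),-121),down((.36,-.33,.53),-117),down((.36,-.34,.55),-115)]+[down((.36,-.34,.55),-115)]*2)
```

```text
tip [ 0.4269 -0.288   0.1261] th 132.5 r 0.1816 F [-0.2  1.8  0.2]
17.25 [ 0.392 -0.262  0.294] F [-0.2  1.8  0.2]
[-0.01,-0.253,-0.036,0.015,0.019,-0.106,0.0,-0.004,-0.253,-0.088,0.033,0.04,-0.154,0.0,0.005,-0.254,-0.158,0.058,0.054,-0.199,0.0,0.014,-0.254,-0.227,0.078,0.069,-0.225,0.0,0.018,-0.253,-0.262,0.089,0.077,-0.243,0.0,0.018,-0.253,-0.262,0.089,0.077,-0.243,0.0,0.018,-0.253,-0.262,0.089,0.077,-0.243,0.0]
```

Run:
```python
from h import *
o=manip.get_obs(); print(np.round(o["joint_pos"],2),np.round(o["joint_velocities"],2))
c=cam("top"); save({"color":cv2.resize(bird(c,1.4,.32),(800,800))[100:700]},"pics/t5.png")
c=cam("wrist"); save(c,"pics/w5.png")
```

```text
[-0.81 -0.15  1.26  2.14  0.26  0.82 -1.97] [-0.19 -1.49 -0.53 -0.23  2.18  0.83 -1.83]
```

View pics/t5.png

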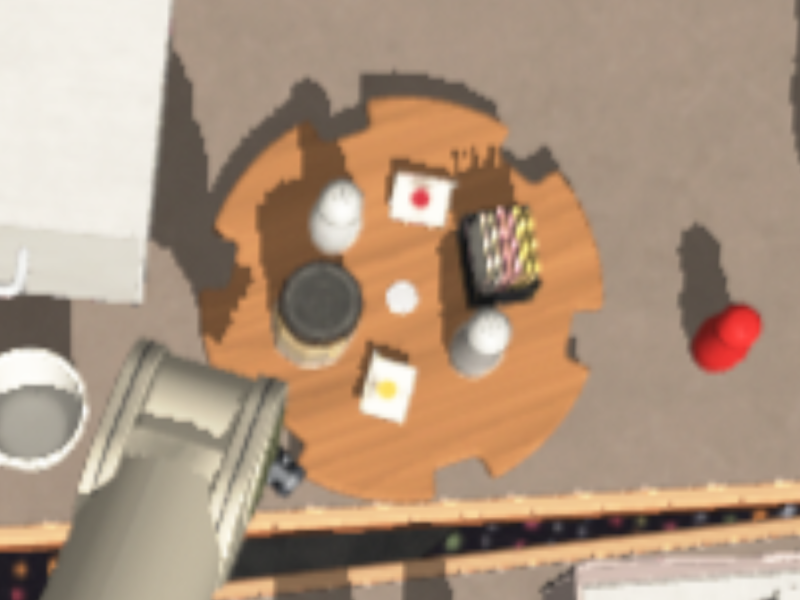

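Notches at (464,488) and (596,338) put the board x axis at 108.9°, which matches the mug direction of 108.9°. Now I'll retreat to a clear spot and check the mug bearing more carefully.

Run:
```python
from h import *
tip()
emit([down((.39,-.265,z),-115) for z in(.33,.37,.41)]+[down((.40,-.29,.43),-100),down((.41,-.31,.45),-90),down((.42,-.33,.45),-80),down((.43,-.36,.45),-70)]+[down((.44,-.38,.45),-60)]*4)
```

```text
tip [ 0.4293 -0.2892  0.1288] th 132.1 r 0.1791 F [0.5 0.8 0.6]
17.35 [ 0.393 -0.264  0.296] F [0.5 0.8 0.6]
[0.01,-0.26,-0.263,0.007,0.002,-0.033,0.0,0.01,-0.26,-0.263,0.017,0.001,-0.072,0.0,0.01,-0.26,-0.263,0.028,-0.0,-0.111,0.0,0.044,-0.259,-0.524,0.056,0.012,-0.124,0.0,0.067,-0.256,-0.697,0.081,0.021,-0.138,0.0,0.09,-0.252,-0.871,0.101,0.029,-0.133,0.0,0.113,-0.247,-1.044,0.127,0.046,-0.127,0.0,0.137,-0.24,-1.218,0.147,0.055,-0.122,0.0,0.137,-0.24,-1.218,0.147,0.055,-0.122,0.0,0.137,-0.24,-1.218,0.147,0.055,-0.122,0.0,0.137,-0.24,-1.218,0.147,0.055,-0.122,0.0]
```

Request:
move_arm:
  plan: [0.01,-0.15,-0.1,0.007,0.002,-0.033,0,0.01,-0.26,-0.263,0.017,0.001,-0.072,0,0.01,-0.26,-0.263,0.028,0,-0.111,0,0.044,-0.259,-0.524,0.056,0.012,-0.124,0,0.067,-0.256,-0.697,0.081,0.021,-0.138,0,0.09,-0.252,-0.871,0.101,0.029,-0.133,0,0.113,-0.247,-1.044,0.127,0.046,-0.127,0,0.137,-0.24,-1.218,0.147,0.055,-0.122,0,0.137,-0.24,-1.218,0.147,0.055,-0.122,0,0.137,-0.24,-1.218,0.147,0.055,-0.122,0,0.137,-0.24,-1.218,0.147,0.055,-0.122,0]

```text
clock: 18.73
position: [0.4416, -0.3775, 0.4471]
ee_rot: [0.966, 0.258, -0.005, 0.0]
ft_force: [-0.1, 0.8, -0.1]
grip_width: -0.004
grasp_force: 0.0
```

Run:
```python
from h import *
tip()
for n in("wrist","top","scene","top"):
    c=cam(n); save(c,f"pics/{n}6.png")
    for l in("lazy_susan_top","foot","honey_jar_mid","mug_axis"):
        print(n,l,[(np.round(world(c,d["position"]),3).tolist(),round(d["conf"],2)) for d in manip.tip_of(c,l)[:3]])
    # mug rim: rectify at z=.096 around the mug, ring of brightness
    if n=="top":
        b=bird(c,2,.4,.096); g=cv2.cvtColor(b,cv2.COLOR_RGB2GRAY)
        cc=int((.4-(-.126-C[1]))*2000); rr=int((.4-(.4495-C[0]))*2000)
        sub=cv2.GaussianBlur(g[rr-140:rr+140,cc-140:cc+140],(5,5),1)
        h=cv2.HoughCircles(sub,cv2.HOUGH_GRADIENT_ALT,1.5,50,param1=120,param2=.5,minRadius=75,maxRadius=98)
        if h is not None:
            for u,v,r in h[0]: print("rim",C[0]+.4-(rr-140+v)/2000,C[1]+.4-(cc-140+u)/2000,r/2)
        save({"color":cv2.resize(np.dstack([sub]*3),(560,560))},"pics/m6.png")
```

```text
tip [ 0.44   -0.3779  0.2741] th 158.1 r 0.118 F [-0.1  0.8 -0.1]
wrist lazy_susan_top [([0.551, -0.423, 0.031], 0.66)]
wrist foot []
wrist honey_jar_mid [([0.243, -0.362, 0.044], 0.69)]
wrist mug_axis [([0.451, -0.127, 0.048], 0.76), ([0.507, -0.475, 0.074], 0.74), ([0.576, -0.494, 0.066], 0.24)]
top lazy_susan_top [([0.607, 0.258, 0.001], 0.58)]
top foot []
top honey_jar_mid [([0.241, -0.367, 0.042], 0.79)]
top mug_axis [([0.45, -0.128, 0.042], 0.6)]
scene lazy_susan_top [([0.552, -0.422, 0.03], 0.7)]
scene foot []
scene honey_jar_mid [([0.523, -0.345, 0.072], 0.65), ([0.242, -0.367, 0.041], 0.6)]
scene mug_axis [([0.448, -0.123, 0.05], 0.59)]
top lazy_susan_top []
top foot []
top honey_jar_mid [([0.241, -0.365, 0.04], 0.96)]
top mug_axis [([0.452, -0.127, 0.048], 0.91)]
rim 0.45574999403953553 -0.12425000232458111 42.82712
```

View pics/wrist6.png

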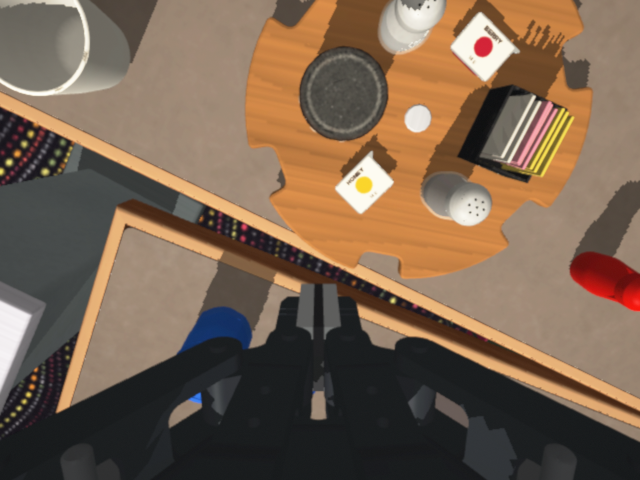

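The wrist view shows the jar lid at (344,93), hub at (418,119) and mug at (40,45), all undisturbed. I'll turn the notch corners into a board angle.

Run:
```python
from h import *
c=cam("wrist")
def px(u,v,z=.03):
    K=[(u-c["cx"])/c["fx"],(v-c["cy"])/c["fy"],1.]; a=world(c,[0,0,0]); d=world(c,K)-a; return (a+d*(z-a[2])/d[2])[:2]
g=cv2.cvtColor(c["color"],cv2.COLOR_RGB2GRAY)
hub=px(418,119,.035); print("hub",hub)
c2=hub
for n,(p,q) in {"30":((247,147),(273,189)),"90":((358,265),(402,278)),"150":((506,241),(548,203))}.items():
    A=[px(*w)-c2 for w in(p,q)]; a=[np.degrees(np.arctan2(v[1],v[0]))%360 for v in A]
    print(n,np.round(a,1),[round(np.hypot(*v),3) for v in A],"axis",round(np.mean(a)-int(n),1))
j=px(344,93,.116)-c2; print("jar",np.degrees(np.arctan2(j[1],j[0])),np.hypot(*j))
m=np.array([.451,-.126])-c2; print("mug",np.degrees(np.arctan2(m[1],m[0])),np.hypot(*m))
b=bird(c,1.4); save({"color":b},"pics/b6.png")
```

```text
hub [ 0.54944176 -0.42122512]
30 [129.1 145.7] [np.float64(0.162), np.float64(0.151)] axis 107.4
90 [190.7 208.4] [np.float64(0.153), np.float64(0.159)] axis 109.5
150 [249.8 269.5] [np.float64(0.154), np.float64(0.157)] axis 109.7
jar 107.03799457718934 0.07541317285484793
mug 108.44077978417837 0.31120515970097784
```

View pics/b6.png

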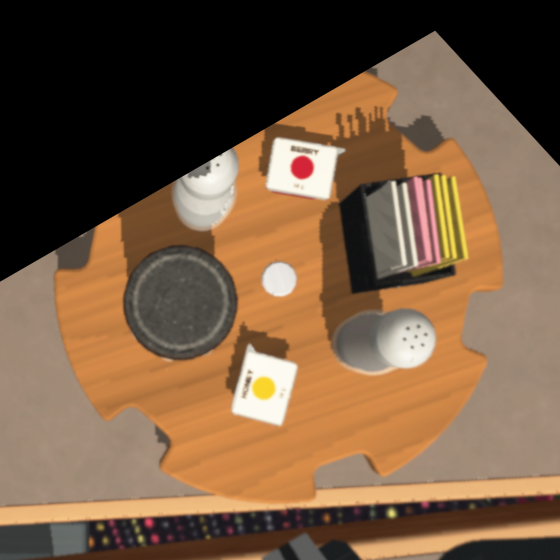

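Notch mouths at (135,442), (347,488) and (495,323) put the board axis at about 108.3°, against a mug bearing of about 108.5°. That agrees within measurement error, and the arm is clear.

```bash
python3 -c "
from workcell import manip
print(manip.hand_in())"
```

```text
the job is handed in; nothing more can be done
None
```

I turned the lazy Susan about 164° clockwise with two notch pushes and handed the job in; no verdict came back. The honey jar now faces the mug (board axis about 108.3°, mug bearing about 108.5°). The turntable is at rest, the arm is clear, and the last pictures show nothing else disturbed.

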